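Pack the laser marker's setting-up kit into its foam case and close it

TASK

Pack the laser marker's setting-up kit: lift the loosely laid blue cover off the foam case and set it down flat on the stand, then put every kit tool lying on the plywood work stand (red-handled pliers, blue snap gauge, steel focus block, orange clamp block; one may be missing today) into its own die-cut pocket in the case and press each one fully home. Then put the cover back on and press it down until it is snapped fully home all round. Leave the bottle, tape roll and notebook where they are.

Things in the scene. Friction and masses are not known exactly. Their poses are not given: they have to be found in the camera images.
- case: open kit case, fixed on a plywood stand whose top is at z = 130 mm; 150 (x) x 238 (y) x 24 mm high: grey shell, black foam, four yellow-floored pockets 2 mm wider than the item all round, mouths bevelled 3 mm. Two springy ribs in each pocket hold a laid-in item 6 to 12 mm too high until it is pushed down with 5 to 15 N; it then stays. Like ribs on the two short ends snap the cover. Origin under its centre, z up, y along it.
- pliers_mid (a point): red-handled steel pliers, shut, lying flat, 20 mm thick, 130 mm long; x across it, y along it, z up, y points to the jaws. The point lies in the steel head over the joint, half-way up (10 mm), 38 mm from the jaw tips and 92 mm from the handle ends. The head is 24 mm wide (21 at the jaws); the handles spread to 43 mm.
- gauge_mid (a point): snap gauge lying flat, 20 mm thick, 100 mm long: black stem 24 mm wide and 50 mm long, then a blue C-shaped frame 50 mm wide and 50 mm long that opens to +y; x across it, y along it, z up. The point lies in the stem, half-way up (10 mm), 36 mm from the stem's free end and 14 mm from the frame.
- focus_mid (a point): steel focus gauge block, 24 (x) x 60 (y) x 24 mm; the point is its centre; x across it, y along it, z up. Either end may go first.
- clampb_mid (a point): orange clamp block, 30 (x) x 70 (y) mm: body 28 mm high, and on it a lump 24 mm wide and 10 mm high from y = -30 to 0 mm; 38 mm high in all. The point is its centre, 19 mm above its underside; x across it, y along it, z up. Fits its pocket either way round, lump up.
- pocket_pliers (a point): on the case: where pliers_mid lies when the pliers are fully home (pocket 12 mm deep, so 8 mm stand proud); axes of the case; the jaws must point to the case's +y. The ribs are beside this point.
- pocket_gauge (a point): on the case: where gauge_mid lies when the snap gauge is fully home (pocket 12 mm deep, 8 mm stand proud); axes of the case; the frame must point to the case's +y. The ribs are beside this point.
- pocket_focus (a point): on the case: where focus_mid lies when the focus block is fully home (pocket 14 mm deep, 10 mm stand proud); its length along the case's y. The ribs are beside this point.
- pocket_clampb (a point): on the case: where clampb_mid lies when the clamp block is fully home (pocket 16 mm deep; body stands 12 mm proud, lump 22 mm); its length along the case's y. The ribs are beside this point.
- cover_grip (a point): blue cover, at first loosely on the case, open side down, 161 (x) x 249 (y) x 43 mm high; its 14 mm skirt goes round the outside of the case, 2.5 mm play. On top a black bar handle 18 mm wide (x), 80 mm long (y), bar 12 mm high, 11 mm of free space under it between feet 54 mm apart. The point is the middle of the bar, 60 mm above the skirt's edge. x across, y along, z up; fits either way round.
- cover_seat (a point): on the case: where cover_grip lies when the cover is fully home (60 mm above the skirt's edge, which is then 10 mm above the stand); the cover's length along the case's y. Laid on, the cover stops about 10 mm too high; about 8 to 16 N pressed down at the middle of the handle snaps it home.
- bottle: on the stand: white bottle with red spout, 57 x 57 x 130 mm, bystander; origin under its centre
- tape: roll of masking tape lying flat, 94 x 94 x 24 mm, bystander; origin under its centre
- notebook: blue notebook lying flat, 105 x 149 x 12 mm, bystander; origin under its centre
- cover: the same cover; origin under its centre at the skirt's lower edge, axes as cover_grip. The stand (top at z = 130 mm) spans x = 315 to 840 mm, y = -245 to 345 mm, and y = -435 to -245 mm for x up to 600 mm; that right-hand part (the robot's right) is free for the cover. A desk lamp stands behind it, its head 430 mm up over x = 580 to 750, y = -400 to -220 mm.

How it is judged (in metres and radians):
On the way, in this order (a step that is already met when the one before it is completed fails the run):
1. the cover is off the case and lies flat on the stand (horizontal distance between cover_grip and cover_seat above 0.14 m and height (world z) of cover_grip below 0.205 m and angle between cover_grip's own z axis and vertical below 0.1 rad), for 0.2 s.
2. every kit tool present is fully home in its own pocket, before the cover goes on (distance between pliers_mid and pocket_pliers below 0.004 m and angle between the y axis of each of pliers_mid, gauge_mid, focus_mid, clampb_mid and the y axis of case, either way round below 0.1 rad and angle between the z axis of each of pliers_mid, gauge_mid, clampb_mid and the z axis of case, either way round below 0.08 rad and distance between gauge_mid and pocket_gauge below 0.004 m and distance between focus_mid and pocket_focus below 0.004 m and distance between clampb_mid and pocket_clampb below 0.004 m), for 0.2 s.
3. the cover is snapped fully home on the case (distance between cover_grip and cover_seat below 0.0045 m and angle between the y axis of cover_grip and the y axis of case, either way round below 0.06 rad and angle between cover_grip's own z axis and vertical below 0.03 rad), for 0.2 s.
At the end, for the whole second after the job is handed in: every kit tool present lies in its own pocket within 4 mm of fully home (height included) and in line with it, and the cover sits on the case within 4.5 mm of fully home, level within 0.03 rad and at rest (all of step 2 and all of step 3 and linear speed of cover below 0.02 m/s); the robot touches nothing.
It fails at once if the bottle is displaced by more than 3 cm (distance of bottle from where it was at the start of the episode above 0.03 m).
It fails at once if the tape roll is displaced by more than 3 cm (distance of tape from where it was at the start of the episode above 0.03 m).
It fails at once if the notebook is displaced by more than 3 cm (distance of notebook from where it was at the start of the episode above 0.03 m).
Of pliers, gauge, focus, clampb only 3 to 4 are there at a start; the rules pass over those that are not, and their reading is None.
At some moment in a run one of pliers, gauge, focus, clampb may be knocked a few centimetres aside while the robot is not near it.
Once in a run the grip may slacken for a moment while it holds something.
It also fails if it takes over 208 s, if anything falls off the work surface, if the arm or the gripper's body presses on something with over 40 N, if the wrist force passes 120 N, or if a joint passes its speed limit or range.

ROBOT

A 7-joint arm with a two-finger parallel gripper is mounted at the origin on a cart in front of the work surface, level with it; the furniture and walls round the work are solid. World frame = base frame: x ahead of the robot, y to its left, z up, the work surface at z = 0. Lengths are in mm, angles in rad, forces in N, time in s.
With the tool pointing down it reaches from about 400 to 850 mm from the base axis. Payload 10.4 kg.
Tool frame: the origin (TCP) lies on the mounting face of the last link; the fingertips stand 173 mm ahead of it and the grasp point (between the pads) lies 155 mm ahead of it (r.tips_ahead is the distance from the TCP to the fingertips, in mm); z points along the fingers, y is the line along which they close (so a half turn about z gives the same grasp; the last joint's range is limited). The gripper opens to 85 mm and grips with 20 to 120 N. Pads are 22 mm wide; open, the fingers measure 114 mm over their backs; the gripper's body (76 mm by 85 mm) begins 54 mm behind the grasp point. The pads swing forward as they close: fully open they stand 13 mm farther back than shut.
Start: joints at [1.099, 0.332, -0.065, 1.46, 0.022, 1.35, -0.088], TCP at [271.192, -563.105, 404.738] pointing down, gripper open.
Joint ranges: [-2.6, 2.6], [-0.5, 2.12], [-1.47, 1.34], [0.16, 2.42], [-1.27, 4.41], [0.06, 2.06], [-2.6, 2.6]. Speed limits (rad/s): [2.22, 2.22, 2.79, 2.79, 3.14, 3.14, 3.14].

INTERFACE

Orientations are given as a unit quaternion [w, x, y, z].
In Python, from rig import r gives the robot as it stands.
- The arm moves only by the shell command python3 -m inch 'ROWS' [FORCE]. ROWS is text: rows parted by semicolons, each of 7 numbers parted by spaces: the opening, from -1 (shut) to 1 (fully open), then the shift along the tool's x, y, z in units of 1 m (1.0 is 1 m), then the turn, a rotation vector about the tool's x, y, z in units of pi rad (1.0 is pi rad). In form: claw tx ty tz ax ay az; .... A call has 1 to 10 rows; each row is the pose to reach, as a shift and turn from the pose commanded when the call began, along the tool's axes at that moment, turning the shorter way round; what a row does not reach only later rows make up. A row lasts 1/8 s, in which the tool goes at most 62.5 mm and 10.7 degrees, less where a joint would pass 70% of its speed; a pose out of reach is approached as far as the arm can. A call with a number of a shift or a turn outside -1 to 1 is refused whole. A call with a gripper value outside its range is refused whole. The fingers move at their own pace and stop on an object; FORCE is the grip in N (left out, the last holds). Time passes only in rows, so rows that repeat a pose let the fingers close. It gives the time, the measured TCP pose, the force, the opening and the grip force at its end, in the units of the state.
- r.sense(): the state, without advancing time (a new reading comes with each control period).
- r.grab_frame(name): name is "scene" or "top" or "wrist"; returns (picture, depth): 420x560x3 uint8, red, green, blue; 420x560 float32, mm along the optical axis (not along the pixel's ray), 0 where there is no reading.
- r.camera_params(name): a dict with "fx", "fy", "cx", "cy" (pixels), "rvec" (rotation vector, rad) and "tvec" (3), from world to camera coordinates, as OpenCV has them; the wrist camera has in their place "hand_eye" (4x4, takes a point from camera to tool coordinates, whose origin is the TCP and whose axes are the flange's). Camera axes: x right, y down, z forward; pixel columns grow to the right and rows downward; lengths in mm; the calibration is good to about 2 mm. A picture is of the moment at which its call begins: read the wrist's pose just before it. camera_params takes no time and is no camera call.
- r.sign_off(): hands the job in; it is judged then, once.
The state is a dict: "time_s": time; "qpos": joint angles; "dq": joint speeds; "joint_torque": joint torques, N m; "ee_pos": TCP position; "tool_rot": TCP orientation; "wrist_force": force on the tool from outside, world axes, zero at the start; "ft_torque": the same for the moment, N m; "opening": opening from 0.0 (shut) to 1.0 (fully open); "grip_force": force on a finger pad.
Only numpy, scipy, OpenCV 4.12 (cv2) and the standard library are available. Lean on these libraries where they do the work, as an engineer would, in place of code of your own. Each camera call takes 0.05 s, during which the arm holds its last target. There are 200 camera calls.

## Working session

There is one attempt and no reset: what is moved stays moved. The work goes in short steps, Python scripts to look and compute and a shell command to move; the robot and the scene stay as the last step left them, time stands still between calls to the robot, and variables do not carry over. Pictures are saved under pics/ and viewed, at most 14 in all, crops included, and the job is handed in when it is done.

```bash
ls; mkdir -p pics
cat > h.py <<'E'
import numpy as np,cv2
from scipy.spatial.transform import Rotation as R
from rig import r
def snap(name,fn):
    s=r.sense(); p,d=r.grab_frame(name); cv2.imwrite('pics/'+fn+'.png',p[:,:,::-1]); 
    np.savez('pics/'+fn+'.npz',d=d,ee=s['ee_pos'],q=s['tool_rot'],p=p); return p,d
def cloud(name,fn):
    """HxWx3 world points from saved frame"""
    z=np.load('pics/'+fn+'.npz');d=z['d'];c=r.camera_params(name)
    v,u=np.mgrid[:d.shape[0],:d.shape[1]]
    P=np.stack([(u-c['cx'])/c['fx']*d,(v-c['cy'])/c['fy']*d,d],-1).astype(float)
    if name=='wrist':
        T=np.array(c['hand_eye']);P=P@T[:3,:3].T+T[:3,3]
        q=z['q'];return P@R.from_quat([q[1],q[2],q[3],q[0]]).as_matrix().T+z['ee']
    Rm=R.from_rotvec(np.ravel(c['rvec'])).as_matrix()
    return (P-np.ravel(c['tvec']))@Rm
def rot():
    q=r.sense()['tool_rot'];return R.from_quat([q[1],q[2],q[3],q[0]])
E
python3 - <<'E'
from h import *
print(r.sense()); snap('top','top0'); snap('scene','sc0')
for n in('top','scene','wrist'):print(r.camera_params(n))
print(rot().as_matrix().round(3))
E
```

```text
pics
{'time_s': 0.0, 'qpos': array([ 1.09938971,  0.33289231, -0.06469535,  1.46094897,  0.02163531,
        1.34993098, -0.0884852 ]), 'dq': array([ 9.93881007e-04,  5.67471180e-04,  6.58800453e-05, -1.25920587e-03,
        9.70129991e-04, -1.32509657e-04,  7.01614827e-04]), 'joint_torque': array([-5.79348907e-04, -6.25443435e+01,  4.91358095e-02, -3.91604948e+01,
        1.61987019e-02,  1.01132621e-02,  3.45748117e-05]), 'ee_pos': array([ 271.1214233 , -562.98493228,  403.89934462]), 'tool_rot': array([-7.09326890e-04,  9.74922416e-01,  2.22543778e-01, -2.16238186e-04]), 'wrist_force': array([ 0.22390216, -0.37887697,  0.32943504]), 'ft_torque': array([-0.05309194, -0.0042084 ,  0.02175484]), 'grip_force': 0.0, 'opening': 1.0006223178119749}
{'fx': 482.5272032287934, 'fy': 482.5272032287934, 'cx': 276.0348610239067, 'cy': 206.36729746475902, 'rvec': array([ 2.11157376, -2.15238527,  0.20239207]), 'tvec': array([ 96.610845  , 637.67389143, 991.23171342])}
{'fx': 484.2452877852615, 'fy': 484.2452877852615, 'cx': 274.61052691495337, 'cy': 212.27074455392184, 'rvec': array([ 0.54738305, -2.44071104,  1.47458001]), 'tvec': array([ 584.52012975,  253.29933725, 1031.8589306 ])}
{'fx': 304.64622960914005, 'fy': 304.64622960914005, 'cx': 281.59860649844364, 'cy': 207.93658428508326, 'hand_eye': array([[-3.01817184e-04, -9.56735662e-01, -2.90958385e-01,
         7.33816056e+01],
       [ 9.99999705e-01, -4.94193833e-04,  5.87698369e-04,
        -1.07115175e-01],
       [-7.06061827e-04, -2.90958122e-01,  9.56735529e-01,
         3.01295051e+01],
       [ 0.00000000e+00,  0.00000000e+00,  0.00000000e+00,
         1.00000000e+00]])}
[[ 0.901  0.434 -0.001]
 [ 0.434 -0.901  0.001]
 [-0.    -0.001 -1.   ]]
```

View pics/top0.png

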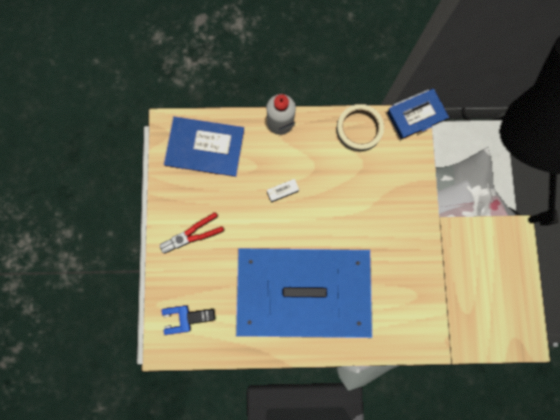

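View pics/sc0.png

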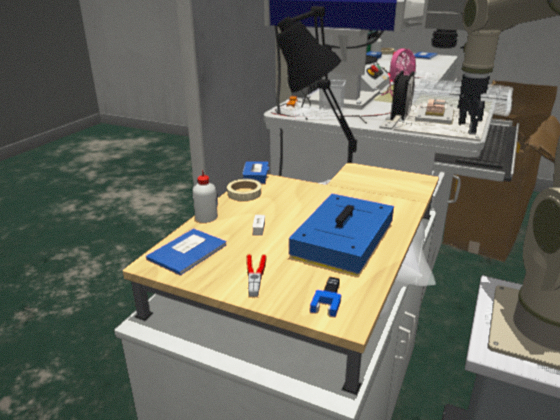

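The top view shows the cover handle at (304,293), pliers with joint near (181,240) and jaws to the left-down, and the gauge with its frame at (175,320) and stem at (203,316). The focus block is at (283,190), and the orange clamp block is missing. The free strip is at the right, around (495,290).

```bash
cat > meas.py <<'E'
from h import *
C=cloud('top','top0');p=np.load('pics/top0.npz')['p'].astype(int)
def rect(mask,name):
    P=C[mask]; (c,s,a)=cv2.minAreaRect(P[:,:2].astype(np.float32)); print(name,len(P),np.round(c,1),np.round(s,1),a,'z',np.percentile(P[:,2],[5,50,95]).round(1))
def box(x0,y0,x1,y1):
    m=np.zeros(p.shape[:2],bool);m[y0:y1,x0:x1]=1;return m
Z=C[:,:,2]
rect(box(225,240,385,345)&(Z>165)&(Z<182),'covertop')
rect(box(270,280,335,305)&(Z>183),'handle')
rect(box(155,300,225,340)&(Z>140),'gauge')
rect(box(155,300,225,340)&(Z>140)&(p.max(2)<70),'stem')
rect(box(155,210,230,256)&(Z>140),'pliers')
rect(box(262,178,303,203)&(Z>143),'focus')
for u,v in [(167,246),(174,243),(181,239),(219,232),(214,216),(200,232),(167,321),(203,316),(212,316),(283,190),(495,290)]:print((u,v),C[v,u].round(1),p[v,u])
E
python3 meas.py
```

```text
covertop 3731 [454.8  36.7] [249.4 161.2] 88.19702911376953 z [179.3 181.2 181.9]
handle 937 [455.   40.9] [118.8  43.7] 88.85604095458984 z [183.2 186.6 207.5]
gauge 872 [418.  199.2] [ 49.9 212.2] 7.272109031677246 z [145.3 149.4 152.4]
stem 143 [414.2 232.1] [19.3 47.1] 5.261794567108154 z [147.2 149.7 152.4]
pliers 817 [547.6 187.2] [238.8 109. ] 68.16117095947266 z [144.  148.8 152.4]
focus 389 [570.8  95. ] [ 60.9 228.4] 74.26473999023438 z [149.7 153.7 156.9]
(167, 246) [548.1 298.7 151.1] [185 186 181]
(174, 243) [553.9 285.7 149. ] [183 183 178]
(181, 239) [561.1 271.7 151.5] [111 110 110]
(219, 232) [574.1 198.4 146.5] [142  69  52]
(214, 216) [605.8 208.1 148.2] [176  46  43]
(200, 232) [577.1 238.2 128.8] [214 199 144]
(167, 321) [405.  300.4 129.3] [220 208 149]
(203, 316) [413.9 228.3 148.6] [149 148 144]
(212, 316) [413.6 211.  151.1] [66 64 63]
(283, 190) [653.6  71.2 158.2] [194 190 178]
(495, 290) [ 451.4 -341.8  129.2] [217 201 143]
```

Run:
```python
import cv2
p=cv2.imread('pics/top0.png');c=p[175:345,150:310]
cv2.imwrite('pics/c0.png',cv2.resize(c,None,fx=3.5,fy=3.5,interpolation=cv2.INTER_CUBIC))
```

```text
(no output)
```

View pics/c0.png

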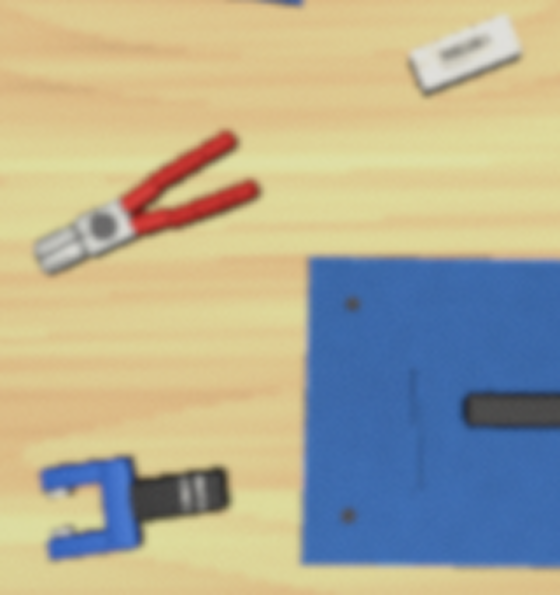

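```bash
cat > go.py <<'E'
import sys
from h import *
# go.py x y z yaw_deg(world heading of tool y, mod 180) : TCP target -> row numbers
x,y,z,yaw=map(float,sys.argv[1:5]); s=r.sense(); M=rot()
def tgt(a): a=np.radians(a);Y=np.array([np.cos(a),np.sin(a),0]);Zt=np.array([0,0,-1.]);return R.from_matrix(np.stack([np.cross(Y,Zt),Y,Zt],1))
t=M.as_matrix().T@(np.array([x,y,z])-s['ee_pos'])/1000
for a in(yaw,yaw+180):
    rv=(M.inv()*tgt(a)).as_rotvec()/np.pi; print('%.4f %.4f %.4f  %.4f %.4f %.4f'%(*t,*rv))
print('t',s['time_s'],'q7',s['qpos'][6].round(2),'ee',np.round(s['ee_pos'],1),'yaw',np.degrees(np.arctan2(M.as_matrix()[1,1],M.as_matrix()[0,1])).round(2),'F',s['wrist_force'].round(1),'op',round(s['opening'],3),'grip',round(s['grip_force'],1))
E
python3 go.py 455 37 425 -1.8
```

```text
0.4260 -0.4608 -0.0204  -0.0004 -0.0002 -0.3471
0.4260 -0.4608 -0.0204  -0.0002 0.0004 0.6529
t 0.1 q7 -0.09 ee [ 271.1 -563.   404. ] yaw -64.29 F [-0.2  0.1 -0.1] op 1.003 grip 0.0
```

```bash
python3 -m inch '1 0.426 -0.461 -0.021 0 0 -0.347; 1 0.426 -0.461 -0.021 0 0 -0.347; 1 0.426 -0.461 -0.021 0 0 -0.347; 1 0.426 -0.461 -0.021 0 0 -0.347; 1 0.426 -0.461 -0.021 0 0 -0.347; 1 0.426 -0.461 -0.021 0 0 -0.347; 1 0.426 -0.461 -0.021 0 0 -0.347; 1 0.426 -0.461 -0.021 0 0 -0.347; 1 0.426 -0.461 -0.021 0 0 -0.347; 1 0.426 -0.461 -0.021 0 0 -0.347' 60; python3 go.py 455 37 425 -1.8
```

```text
time_s: 1.35
ee_pos: [454.1, 36.1, 425.7]
tool_rot: [0.0, 0.718, 0.696, -0.0]
wrist_force: [2.0, -1.3, 0.4]
opening: 1.001
grip_force: 0.0
0.0009 0.0009 0.0007  0.0002 0.0002 -0.0003
0.0009 0.0009 0.0007  0.0003 -0.0002 0.9997
t 1.35 q7 -0.18 ee [454.1  36.1 425.7] yaw -1.85 F [ 2.  -1.3  0.4] op 1.001 grip 0.0
```

```bash
python3 -m inch '1 0.001 0.001 0.04 0 0 0; 1 0.001 0.001 0.064 0 0 0; 1 0.001 0.001 0.064 0 0 0; -1 0.001 0.001 0.064 0 0 0; -1 0.001 0.001 0.064 0 0 0; -1 0.001 0.001 0.064 0 0 0; -1 0.001 0.001 0.064 0 0 0;-1 0.001 0.001 0.064 0 0 0' 60; python3 go.py 455 37 455 -1.8
```

```text
time_s: 2.35
ee_pos: [455.3, 35.1, 362.2]
tool_rot: [0.0, 0.718, 0.696, 0.0]
wrist_force: [-0.9, 0.1, 5.5]
opening: 0.196
grip_force: 58.9
0.0018 -0.0003 -0.0928  0.0003 0.0001 -0.0002
0.0018 -0.0003 -0.0928  0.0002 -0.0005 0.9998
t 2.35 q7 -0.22 ee [455.3  35.1 362.2] yaw -1.84 F [-0.9  0.1  5.5] op 0.196 grip 58.9
```

```bash
python3 -m inch '-1 0 0 -0.02 0 0 0; -1 0 0 -0.05 0 0 0; -1 0 0 -0.08 0 0 0; -1 0 0 -0.08 0 0 0; -1 0 0 -0.08 0 0 0' 80; python3 go.py 455 -300 442 -1.8;  python3 go.py 455 -300 360 -1.8 | head -1
```

```text
time_s: 2.98
ee_pos: [454.8, 35.0, 440.4]
tool_rot: [-0.0, 0.718, 0.696, -0.001]
wrist_force: [0.2, -0.3, -3.3]
opening: 0.191
grip_force: 78.6
-0.3348 0.0109 -0.0015  -0.0005 0.0001 -0.0002
-0.3348 0.0109 -0.0015  0.0001 0.0008 0.9998
t 2.975 q7 -0.18 ee [454.8  35.  440.4] yaw -1.83 F [ 0.2 -0.3 -3.3] op 0.191 grip 78.6
-0.3348 0.0110 0.0805  -0.0005 0.0001 -0.0002
```

```bash
python3 -m inch '-1 -0.335 0.011 0 0 0 0; -1 -0.335 0.011 0 0 0 0; -1 -0.335 0.011 0 0 0 0;-1 -0.335 0.011 0 0 0 0;-1 -0.335 0.011 0 0 0 0;-1 -0.335 0.011 0 0 0 0;-1 -0.335 0.011 0.04 0 0 0;-1 -0.335 0.011 0.08 0 0 0;-1 -0.335 0.011 0.082 0 0 0; -1 -0.335 0.011 0.082 0 0 0'; python3 -m inch '-1 0 0 0.004 0 0 0; -1 0 0 0.008 0 0 0; -1 0 0 0.008 0 0 0'; python3 go.py 455 -300 352 -1.8
```

```text
time_s: 4.22
ee_pos: [455.8, -299.7, 360.5]
tool_rot: [0.0, 0.718, 0.696, 0.0]
wrist_force: [0.7, 0.3, -1.4]
opening: 0.194
grip_force: 78.7
time_s: 4.6
ee_pos: [455.7, -300.1, 352.4]
tool_rot: [0.001, 0.718, 0.696, 0.0]
wrist_force: [-0.5, -0.3, 1.9]
opening: 0.184
grip_force: 79.3
0.0000 -0.0007 0.0004  0.0004 0.0003 -0.0001
0.0000 -0.0007 0.0004  0.0004 -0.0007 0.9999
t 4.6 q7 0.39 ee [ 455.7 -300.1  352.4] yaw -1.82 F [-0.5 -0.3  1.9] op 0.184 grip 79.3
```

```bash
python3 -m inch '0 0 0 0.001 0 0 0; 1 0 0 0.001 0 0 0; 1 0 0 0.001 0 0 0; 1 0 0 -0.05 0 0 0; 1 0 0 -0.1 0 0 0; 1 0 0 -0.15 0 0 0; 1 0 0 -0.15 0 0 0'
python3 - <<'E'
from h import *
snap('top','top1')
E
python3 go.py 540 170 520 -1.8
```

```text
time_s: 5.48
ee_pos: [455.9, -299.9, 505.8]
tool_rot: [0.003, 0.718, 0.696, 0.001]
wrist_force: [-0.4, 1.3, -1.0]
opening: 1.002
grip_force: 0.0
0.4724 0.0694 -0.0174  0.0009 0.0006 -0.0001
0.4724 0.0694 -0.0174  0.0009 -0.0014 0.9999
t 5.525 q7 0.42 ee [ 455.6 -300.   503.2] yaw -1.83 F [-0.   0.4 -0.1] op 0.997 grip 0.0
```

View pics/top1.png

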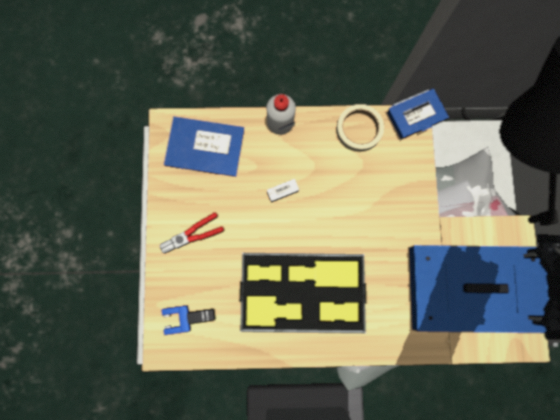

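The cover lies to the right at about (485,288). The case is open, with the pockets focus (265,273), pliers (323,273, narrow end left), gauge (273,312, wide end left) and clamp (340,313), so case +y points left.

```bash
python3 -m inch '1 0.41 0.02 0 0 0 0; 1 0.41 0.02 0 0 0 0; 1 0.41 0.02 0 0 0 0; 1 0.41 0.02 0.02 0 0 0; 1 0.41 0.02 0.04 0 0 0; 1 0.41 0.02 0.04 0 0 0; 1 0.41 0.02 0.04 0 0 0; 1 0.41 0.02 0.04 0 0 0; 1 0.41 0.02 0.04 0 0 0;1 0.41 0.02 0.04 0 0 0'
python3 - <<'E'
from h import *
p,d=snap('wrist','w1')
cv2.imwrite('pics/w1b.png',cv2.resize(p[:,:,::-1],(800,600),interpolation=cv2.INTER_CUBIC))
E
python3 go.py 480 110 462 -1.8
```

```text
time_s: 6.78
ee_pos: [488.7, 107.7, 461.4]
tool_rot: [0.0, 0.719, 0.695, -0.0]
wrist_force: [-0.3, -0.4, 0.1]
opening: 0.999
grip_force: 0.0
0.0018 -0.0087 -0.0005  0.0000 0.0001 -0.0008
0.0018 -0.0087 -0.0005  0.0002 -0.0000 0.9992
t 6.825 q7 -0.39 ee [488.7 107.9 461.5] yaw -1.95 F [-0.4 -1.1 -0.3] op 0.996 grip 0.0
```

View pics/w1b.png

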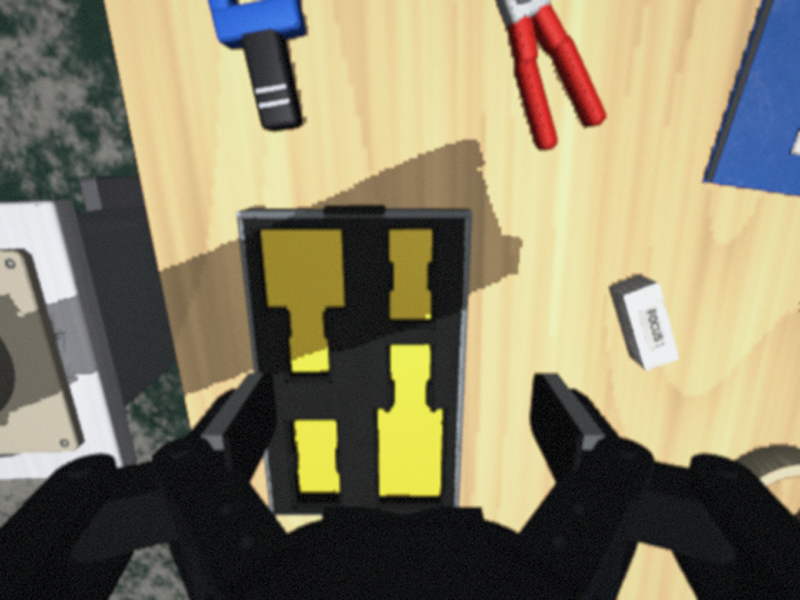

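The wrist view shows all four pockets clearly, with image up = +y and right = +x. The gauge pocket (303,300) has its wide end up, pliers pocket (411,420) its narrow end up, the focus pocket is at (410,275) and the clamp pocket at (317,455). The focus block is at (652,333).

```bash
cat > pk.py <<'E'
from h import *
from scipy import ndimage as nd
def rays(name,fn):
    z=np.load('pics/'+fn+'.npz');c=r.camera_params(name);v,u=np.mgrid[:420,:560]
    P=np.stack([(u-c['cx'])/c['fx'],(v-c['cy'])/c['fy'],np.ones_like(u)],-1).astype(float)
    if name=='wrist':
        T=np.array(c['hand_eye']);q=z['q'];A=R.from_quat([q[1],q[2],q[3],q[0]]).as_matrix()
        return z['ee']+A@T[:3,3],P@(A@T[:3,:3]).T
    Rm=R.from_rotvec(np.ravel(c['rvec'])).as_matrix();return -Rm.T@np.ravel(c['tvec']),P@Rm
def plane(name,fn,z):
    o,D=rays(name,fn);return o+D*((z-o[2])/D[...,2])[...,None]
if __name__=='__main__':
    C=cloud('wrist','w1');p=np.load('pics/w1.npz')['p'].astype(float)
    o,_=rays('wrist','w1');print('cam',o.round(0))
    # case shell: top rim via depth
    m=(C[...,2]>149)&(C[...,2]<160)&(abs(C[...,0]-455)<100)&(abs(C[...,1]-37)<140)
    l,n=nd.label(m);k=np.argmax(np.bincount(l.ravel())[1:])+1
    P=C[l==k];print('case',cv2.minAreaRect(P[:,:2].astype(np.float32)),np.median(P[:,2]))
    yl=(p[...,2]/np.maximum(p[...,0],1)<.45)&(p[...,0]>90)&(p[...,1]/np.maximum(p[...,0],1)>.7)
    l,n=nd.label(nd.binary_opening(yl))
    a=np.radians(-1.8);ex=np.array([np.cos(a),np.sin(a)]);ey=np.array([-ex[1],ex[0]])
    for k in range(1,n+1):
        mm=l==k
        if mm.sum()<300: continue
        zf=np.median(C[mm][:,2]);Q=plane('wrist','w1',zf)[mm][:,:2]-[455,37];X=Q@ex;Y=Q@ey
        print('pocket',mm.sum(),'z',zf.round(1),'y',Y.min().round(1),Y.max().round(1))
        for y0 in np.arange(np.floor(Y.min()),Y.max(),8):
            s=(Y>=y0)&(Y<y0+4)
            if s.any():print('   ',y0,X[s].min().round(1),X[s].max().round(1))
E
python3 pk.py
```

```text
cam [490. 182. 431.]
case ((454.638916015625, 38.73407745361328), (239.22512817382812, 150.59805297851562), 88.18328857421875) 154.33833531283057
pocket 1715 z 140.7 y 40.9 104.6
    40.0 21.9 50.2
    48.0 22.0 50.1
    56.0 22.1 50.0
    64.0 25.1 46.9
    72.0 25.2 46.8
    80.0 22.4 49.6
    88.0 21.5 49.5
    96.0 21.6 50.3
    104.0 33.1 48.3
pocket 4115 z 142.6 y 0.8 104.2
    0.0 -50.5 -23.3
    8.0 -51.0 -22.9
    16.0 -50.4 -23.5
    24.0 -49.8 -24.2
    32.0 -48.2 -25.7
    40.0 -48.4 -26.2
    48.0 -61.6 -11.8
    56.0 -63.2 -10.5
    64.0 -63.4 -10.1
    72.0 -63.4 -10.7
    80.0 -62.9 -10.4
    88.0 -63.0 -10.1
    96.0 -63.2 -10.7
    104.0 -61.5 -11.4
pocket 3939 z 142.7 y -109.8 22.2
    -110.0 11.1 60.5
    -102.0 11.2 60.3
    -94.0 11.4 60.2
    -86.0 11.5 60.0
    -78.0 11.7 60.9
    -70.0 11.8 60.7
    -62.0 12.0 60.5
    -54.0 11.0 60.4
    -46.0 11.2 60.2
    -38.0 11.3 60.0
    -30.0 22.2 50.1
    -22.0 24.4 47.9
    -14.0 24.5 47.8
    -6.0 21.5 50.8
    2.0 21.5 50.7
    10.0 21.6 50.6
    18.0 21.7 50.5
pocket 1464 z 138.7 y -108.9 -41.1
    -109.0 -53.0 -21.6
    -101.0 -53.6 -21.2
    -93.0 -54.1 -20.9
    -85.0 -53.5 -22.7
    -77.0 -53.0 -23.4
    -69.0 -53.3 -21.9
    -61.0 -54.0 -20.5
    -53.0 -53.5 -21.2
    -45.0 -52.9 -20.9
```

```bash
cat > it.py <<'E'
import sys
from pk import *
# it.py frame x y rad [zmin]: min-area rect of points above zmin near (x,y), wrist frame
fn,x,y,rad=sys.argv[1],*map(float,sys.argv[2:5]);zm=float(sys.argv[5]) if len(sys.argv)>5 else 146
C=cloud('wrist',fn);m=(np.hypot(C[...,0]-x,C[...,1]-y)<rad)&(C[...,2]>zm)&(C[...,2]<200)
m=nd.binary_opening(m);l,n=nd.label(m);k=np.argmax(np.bincount(l.ravel())[1:])+1
P=C[l==k];print(len(P),'z90',np.percentile(P[:,2],90).round(1),np.median(P[:,2]).round(1));print(cv2.minAreaRect(P[:,:2].astype(np.float32)))
E
python3 it.py w1 652 70 60 151
```

```text
1513 z90 155.5 154.7
((655.3239135742188, 70.56531524658203), (24.472631454467773, 60.66374206542969), 21.064760208129883)
```

```bash
python3 go.py 655.3 70.6 380 21.1;python3 go.py 655.3 70.6 312 21.1|head -1
```

```text
-0.0315 0.1678 0.0815  -0.0000 0.0001 -0.1280
-0.0315 0.1678 0.0815  0.0002 0.0000 0.8720
t 6.825 q7 -0.39 ee [488.7 107.9 461.5] yaw -1.95 F [-0.4 -1.1 -0.3] op 0.996 grip 0.0
-0.0315 0.1678 0.1495  -0.0000 0.0001 -0.1280
```

```bash
python3 -m inch '1 -0.031 0.168 0.06 0 0 -0.128; 1 -0.031 0.168 0.08 0 0 -0.128; 1 -0.031 0.168 0.08 0 0 -0.128; 1 -0.031 0.168 0.08 0 0 -0.128; 0.2 -0.031 0.168 0.1 0 0 -0.128; 0 -0.031 0.168 0.13 0 0 -0.128; 0 -0.031 0.168 0.149 0 0 -0.128; 0 -0.031 0.168 0.149 0 0 -0.128'
python3 - <<'E'
from h import *
p,d=snap('wrist','w2')
cv2.imwrite('pics/w2b.png',cv2.resize(p[:,:,::-1],(800,600),interpolation=cv2.INTER_CUBIC))
E
python3 go.py 655.3 70.6 312 21.1
```

```text
time_s: 7.82
ee_pos: [654.6, 72.6, 312.0]
tool_rot: [-0.0, 0.565, 0.825, -0.001]
wrist_force: [0.1, 0.1, 0.4]
opening: 0.503
grip_force: 0.0
-0.0021 -0.0006 0.0013  0.0001 0.0002 0.0007
-0.0021 -0.0006 0.0013  -0.0003 0.0002 -0.9993
t 7.875 q7 -0.07 ee [655.1  72.8 313.3] yaw 21.22 F [0.4 0.  0.4] op 0.496 grip 0.0
```

View pics/w2b.png

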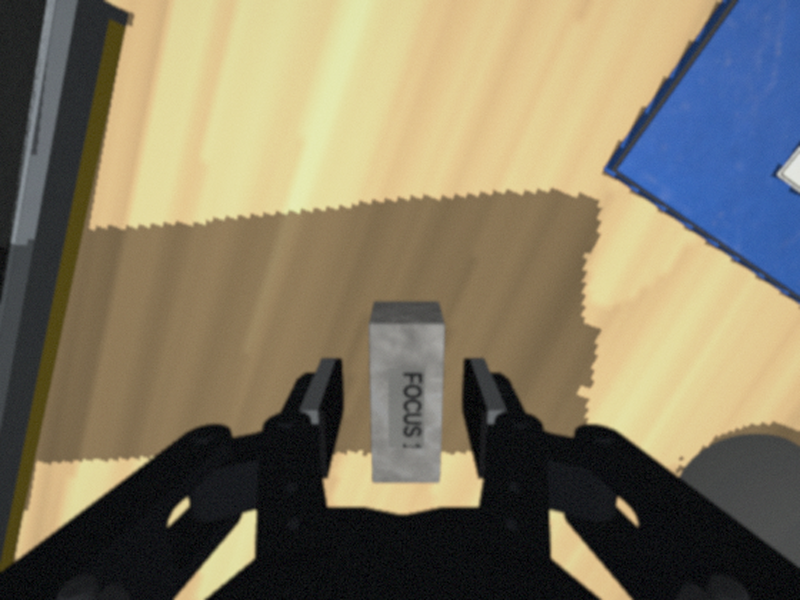

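The block sits centred between the open pads at (407,400).

```bash
python3 -m inch '0 -0.002 0 0 0 0 0;-1 -0.002 0 0 0 0 0; -1 -0.002 0 0 0 0 0;-1 -0.002 0 0 0 0 0;-1 -0.002 0 0 0 0 0;-1 -0.002 0 -0.03 0 0 0;-1 -0.002 0 -0.06 0 0 0;-1 -0.002 0 -0.06 0 0 0' 70;  python3 go.py 493.3 108.5 372 -1.8
```

```text
time_s: 8.88
ee_pos: [656.5, 71.4, 375.0]
tool_rot: [0.002, 0.565, 0.825, 0.001]
wrist_force: [1.2, 0.1, -2.0]
opening: 0.26
grip_force: 70.4
0.0937 -0.1387 0.0024  0.0013 0.0000 0.1279
0.0937 -0.1387 0.0024  -0.0001 0.0018 -0.8721
t 8.875 q7 -0.04 ee [656.5  71.4 375. ] yaw 21.22 F [ 1.2  0.1 -2. ] op 0.26 grip 70.4
```

```bash
python3 -m inch '-1 0.094 -0.139 0 0 0 0.128;-1 0.094 -0.139 0 0 0 0.128;-1 0.094 -0.139 0 0 0 0.128;-1 0.094 -0.139 0 0 0 0.128;-1 0.094 -0.139 0 0 0 0.128;-1 0.094 -0.139 0 0 0 0.128'
python3 - <<'E'
from h import *
p,d=snap('wrist','w3')
E
python3 go.py 493.3 108.5 338 -1.8; python3 it.py w3 493 108 50 170
```

```text
time_s: 9.62
ee_pos: [493.2, 107.8, 372.1]
tool_rot: [-0.0, 0.719, 0.696, 0.0]
wrist_force: [-0.4, -0.2, -0.6]
opening: 0.257
grip_force: 70.5
0.0006 0.0001 0.0342  -0.0002 -0.0002 -0.0003
0.0006 0.0001 0.0342  -0.0004 0.0003 0.9997
t 9.675 q7 -0.43 ee [493.2 107.9 372.2] yaw -1.86 F [-0.3 -0.1 -2.2] op 0.254 grip 70.5
275 z90 199.0 195.0
((493.226806640625, 137.1596221923828), (1.0453990697860718, 23.504051208496094), 87.89921569824219)
```

```bash
python3 -m inch '-1 0.001 0 0.02 0 0 0;-1 0.001 0 0.034 0 0 0;-1 0.001 0 0.034 0 0 0;-1 0.001 0 0.037 0 0 0;-1 0.001 0 0.037 0 0 0'; python3 -m inch '-1 0 0 0.003 0 0 0;-1 0 0 0.003 0 0 0'
```

```text
time_s: 10.3
ee_pos: [492.7, 109.2, 335.9]
tool_rot: [0.0, 0.718, 0.696, 0.0]
wrist_force: [0.9, -0.1, -2.8]
opening: 0.257
grip_force: 70.4
time_s: 10.55
ee_pos: [492.7, 109.2, 332.7]
tool_rot: [0.0, 0.718, 0.696, 0.0]
wrist_force: [1.4, -0.1, -1.4]
opening: 0.261
grip_force: 70.5
```

```bash
for i in 1 2; do python3 -m inch '-1 0 0 0.003 0 0 0;-1 0 0 0.003 0 0 0'|sed -n '2p;4p'; done
```

```text
ee_pos: [492.6, 109.2, 329.4]
wrist_force: [2.2, -0.3, -2.3]
ee_pos: [492.8, 109.4, 327.6]
wrist_force: [-1.6, -1.0, 10.6]
```

```bash
python3 -m inch '0 0 0 -0.001 0 0 0;0 0 0 -0.001 0 0 0;0 0 0 -0.001 0 0 0;0 0 0 -0.04 0 0 0;0 0 0 -0.05 0 0 0;-1 0 0 -0.05 0 0 0;-1 0 0 -0.05 0 0 0;-1 0 0 -0.05 0 0 0'
python3 - <<'E'
from h import *
p,d=snap('wrist','w4')
cv2.imwrite('pics/w4b.png',cv2.resize(p[:,:,::-1],(800,600),interpolation=cv2.INTER_CUBIC))
E
python3 go.py 493.3 108.5 345 -1.8; python3 it.py w4 493 108 50 160
```

```text
time_s: 12.05
ee_pos: [492.4, 109.1, 375.7]
tool_rot: [-0.0, 0.718, 0.696, -0.001]
wrist_force: [-1.1, -0.1, 0.1]
opening: -0.0
grip_force: 0.0
-0.0006 0.0009 0.0309  -0.0004 0.0000 -0.0001
-0.0006 0.0009 0.0309  0.0000 0.0006 0.9999
t 12.1 q7 -0.43 ee [492.4 109.1 375.9] yaw -1.82 F [ 0.5 -0.4 -0.7] op -0.002 grip 0.0
2280 z90 165.5 164.7
((493.42877197265625, 116.59458923339844), (44.65760803222656, 23.98703384399414), 88.40629577636719)
```

View pics/w4b.png

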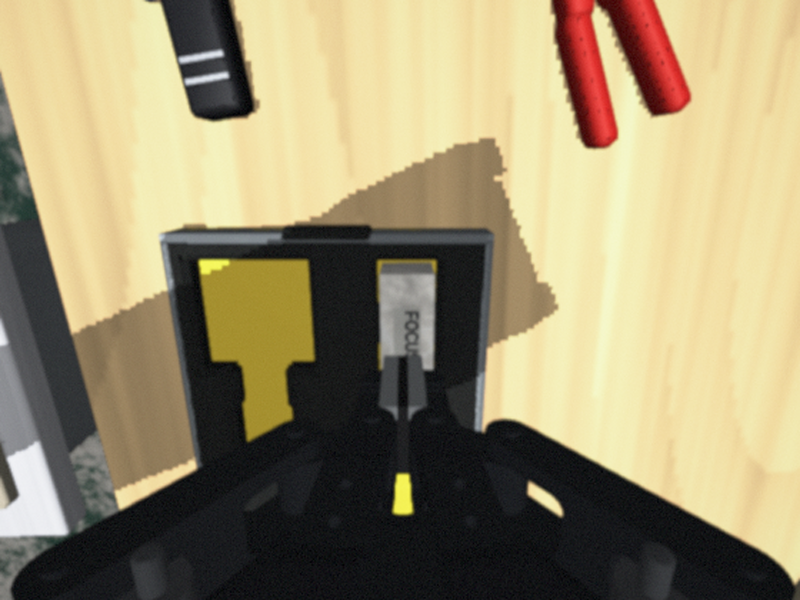

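The focus block lies in its pocket at (407,315), top about 164.7, so it looks home. A press will confirm it.

```bash
python3 -m inch '-1 0 0 0.03 0 0 0;-1 0 0 0.036 0 0 0;-1 0 0 0.039 0 0 0;-1 0 0 0.041 0 0 0;-1 0 0 0.041 0 0 0' |sed -n '2p;4p'; python3 go.py 480 190 380 6
```

```text
ee_pos: [492.7, 109.5, 337.5]
wrist_force: [-7.4, -1.9, 14.6]
0.0800 -0.0152 -0.0426  0.0002 0.0003 -0.0435
0.0800 -0.0152 -0.0426  0.0004 -0.0003 0.9565
t 12.725 q7 -0.46 ee [492.7 109.5 337.5] yaw -1.82 F [-7.4 -1.9 14.6] op -0.001 grip 7.1
```

```bash
python3 -m inch '-1 0 0 -0.05 0 0 0;1 0.03 0 -0.1 0 0 0;1 0.105 -0.015 -0.105 0 0 0;1 0.105 -0.015 -0.105 0 0 0;1 0.105 -0.015 -0.105 0 0 0;1 0.105 -0.015 -0.105 0 0 0' |sed -n '2p'
python3 - <<'E'
from h import *
p,d=snap('wrist','w5')
cv2.imwrite('pics/w5b.png',cv2.resize(p[:,:,::-1],(800,600),interpolation=cv2.INTER_CUBIC))
E
python3 it.py w5 410 250 90 145;python3 it.py w5 560 265 100 144; python3 it.py w5 493 108 50 160
```

```text
ee_pos: [481.6, 213.1, 440.3]
4184 z90 151.3 150.3
((410.92779541015625, 255.15151977539062), (50.47028350830078, 99.9138412475586), 7.099098205566406)
4176 z90 151.1 149.7
((569.25927734375, 253.5027618408203), (42.284523010253906, 127.53656005859375), 25.137893676757812)
1441 z90 165.5 164.6
((493.2933654785156, 109.17295837402344), (60.634456634521484, 23.864990234375), 88.29674530029297)
```

View pics/w5b.png

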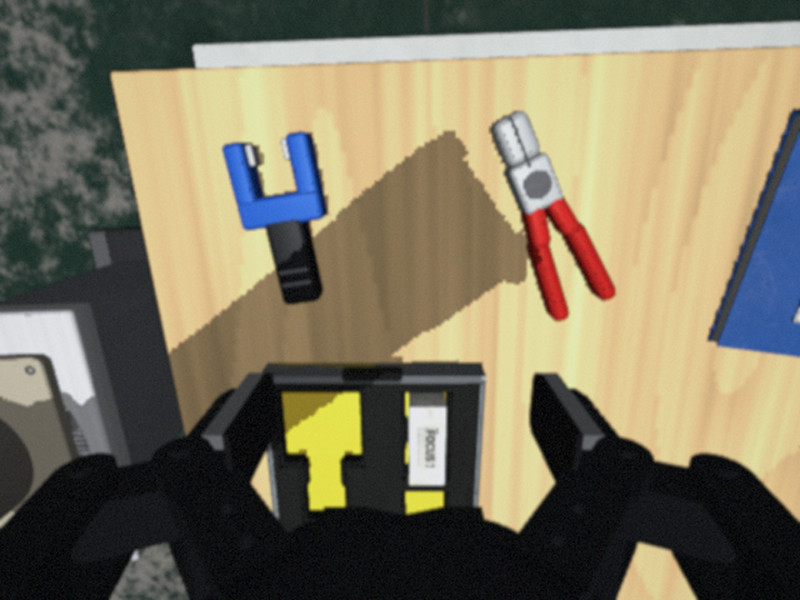

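The gauge (stem at (293,265), frame up) and the pliers (joint at (538,184), jaws up) are both clear. The focus block is seated in its pocket at (427,437).

```bash
python3 go.py 412.6 241.3 314 7.1
```

```text
0.0260 -0.0699 0.1263  -0.0001 0.0003 -0.0503
0.0260 -0.0699 0.1263  0.0004 0.0002 0.9497
t 13.525 q7 -0.65 ee [481.6 213.  440.3] yaw -1.96 F [-0.2 -0.1  0.2] op 1.001 grip 0.0
```

```bash
python3 -m inch '0 0.026 -0.07 0.03 0 0 -0.05;0 0.026 -0.07 0.07 0 0 -0.05;0 0.026 -0.07 0.08 0 0 -0.05;0 0.026 -0.07 0.1 0 0 -0.05;0 0.026 -0.07 0.126 0 0 -0.05;0 0.026 -0.07 0.126 0 0 -0.05;0 0.026 -0.07 0.126 0 0 -0.05'; python3 go.py 412.6 241.3 314 7.1
```

```text
time_s: 14.4
ee_pos: [412.9, 242.7, 315.9]
tool_rot: [0.0, 0.662, 0.75, 0.001]
wrist_force: [-0.7, 0.2, -0.5]
opening: 0.5
grip_force: 0.0
-0.0013 -0.0005 0.0019  0.0003 -0.0002 0.0000
-0.0013 -0.0005 0.0019  0.0003 0.0005 -1.0000
t 14.4 q7 -0.63 ee [412.9 242.7 315.9] yaw 7.1 F [-0.7  0.2 -0.5] op 0.5 grip 0.0
```

```bash
python3 -m inch '0 -0.001 0 0.002 0 0 0;-1 -0.001 0 0.002 0 0 0;-1 -0.001 0 0.002 0 0 0;-1 -0.001 0 0.002 0 0 0;-1 -0.001 0 0.002 0 0 0;-1 -0.001 0 -0.03 0 0 0;-1 -0.001 0 -0.06 0 0 0;-1 -0.001 0 -0.06 0 0 0' 70;  python3 go.py 419.5 76.5 374 -1.8
```

```text
time_s: 15.4
ee_pos: [412.3, 242.4, 376.5]
tool_rot: [0.001, 0.662, 0.75, 0.001]
wrist_force: [-0.1, 0.4, -1.9]
opening: 0.255
grip_force: 69.3
-0.1655 -0.0135 0.0024  0.0012 -0.0002 0.0498
-0.1655 -0.0135 0.0024  0.0003 0.0017 -0.9502
t 15.4 q7 -0.57 ee [412.3 242.4 376.5] yaw 7.17 F [-0.1  0.4 -1.9] op 0.255 grip 69.3
```

```bash
python3 -m inch '-1 -0.06 -0.005 0 0 0 0.02;-1 -0.12 -0.01 0 0 0 0.05;-1 -0.166 -0.013 0 0 0 0.05;-1 -0.166 -0.013 0 0 0 0.05;-1 -0.166 -0.013 0 0 0 0.05'|sed -n 2p
python3 - <<'E'
from pk import *
p,d=snap('wrist','w6'); C=cloud('wrist','w6');p=p.astype(int)
m=(p[...,2]>p[...,0]+50)&(C[...,2]>160)&(abs(C[...,0]-420)<60)
m=nd.binary_opening(m);P=C[m];P=P[abs(P[:,2]-np.median(P[:,2]))<6];print(len(P),cv2.minAreaRect(P[:,:2].astype(np.float32)),np.percentile(P[:,2],[10,50,90]))
A=np.c_[P[:,:2]-P[:,:2].mean(0),np.ones(len(P))];print('tilt',np.linalg.lstsq(A,P[:,2],rcond=None)[0])
E
python3 go.py 419.5 76.5 338 -1.8
```

```text
ee_pos: [419.5, 75.9, 374.0]
7653 ((420.2497863769531, 113.98599243164062), (50.5826301574707, 49.715641021728516), 87.76496887207031) [209.59912732 210.88007991 211.7341459 ]
tilt [-2.19482790e-03 -1.08810521e-02  2.10715006e+02]
0.0000 -0.0000 0.0361  -0.0002 -0.0000 0.0003
0.0000 -0.0000 0.0361  0.0001 -0.0003 -0.9997
t 16.075 q7 -0.25 ee [419.5  76.5 374.1] yaw -1.74 F [-0.1  0.3 -2.1] op 0.251 grip 69.2
```

```bash
python3 -m inch '-1 0.0015 0.0005 0.02 0 0 0;-1 0.0015 0.0005 0.035 0 0 0;-1 0.0015 0.0005 0.038 0 0 0;-1 0.0015 0.0005 0.04 0 0 0;-1 0.0015 0.0005 0.04 0 0 0'|sed -n '2p;4p'; for i in 1 2; do python3 -m inch '-1 0 0 0.003 0 0 0;-1 0 0 0.003 0 0 0'|sed -n '2p;4p'; done
```

```text
ee_pos: [420.2, 78.2, 334.8]
wrist_force: [-1.2, 5.7, -4.2]
ee_pos: [420.6, 78.3, 332.3]
wrist_force: [1.0, 5.5, -2.5]
ee_pos: [420.8, 78.3, 329.5]
wrist_force: [1.1, 6.1, -2.0]
```

```bash
for i in 1; do python3 -m inch '-1 0.0015 0 0 0 0 0;-1 0.0015 0 0 0 0 0;-1 0.0015 0 0.002 0 0 0;-1 0.0015 0 0.002 0 0 0'|sed -n '2p;4p'; done;  python3 - <<'E'
from pk import *
p,d=snap('wrist','w7'); C=cloud('wrist','w7');p=p.astype(int)
m=(p[...,2]>p[...,0]+50)&(C[...,2]>150)&(abs(C[...,0]-420)<60)
m=nd.binary_opening(m);P=C[m];P=P[abs(P[:,2]-np.median(P[:,2]))<6];print(len(P),cv2.minAreaRect(P[:,:2].astype(np.float32)),np.percentile(P[:,2],[10,50,90]))
A=np.c_[P[:,:2]-P[:,:2].mean(0),np.ones(len(P))];print('tilt',np.linalg.lstsq(A,P[:,2],rcond=None)[0])
cv2.imwrite('pics/w7b.png',cv2.resize(p[:,:,::-1].astype(np.uint8),(800,600),interpolation=cv2.INTER_CUBIC))
E
```

```text
ee_pos: [420.7, 78.8, 327.6]
wrist_force: [-3.7, 2.3, 12.5]
7679 ((421.4554748535156, 116.73866271972656), (50.33319854736328, 50.14518737792969), 88.07539367675781) [163.19043053 164.49422141 165.38622869]
tilt [ 2.82304447e-04 -7.77532671e-03  1.64343424e+02]
```

View pics/w7b.png

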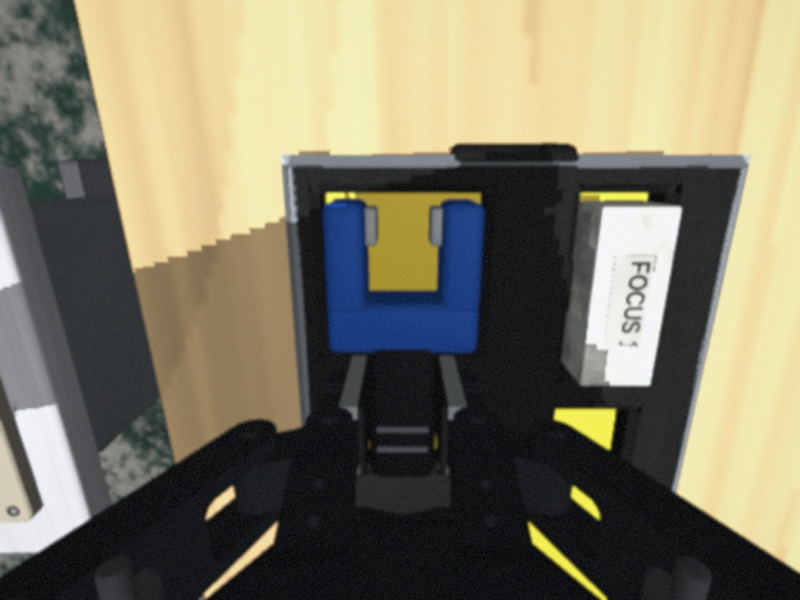

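The gauge lies in its pocket at (405,275), nearly home. Next I release it and press.

```bash
python3 -m inch '0 0 0 -0.001 0 0 0;0 0 0 -0.001 0 0 0;0 0 0 -0.001 0 0 0;0 0 0 -0.03 0 0 0;-1 0 0 -0.03 0 0 0;-1 0 0 -0.03 0 0 0;-1 0 0 -0.03 0 0 0;-1 0 0 -0.03 0 0 0' |sed -n '2p;4p'; python3 -m inch '-1 0 0 0.015 0 0 0;-1 0 0 0.018 0 0 0;-1 0 0 0.02 0 0 0;-1 0 0 0.022 0 0 0;-1 0 0 0.024 0 0 0;-1 0 0 0.024 0 0 0'|sed -n '2p;4p'
```

```text
ee_pos: [420.2, 78.5, 356.1]
wrist_force: [-0.6, -0.5, -0.5]
ee_pos: [420.5, 78.9, 335.3]
wrist_force: [-17.8, -3.7, 39.6]
```

```bash
python3 -m inch '-1 0 0 -0.02 0 0 0;0 0 0 -0.06 0 0 0;0 0.05 0.03 -0.09 0 0 0;0 0.1 0.08 -0.1 0 0 0;0 0.1 0.08 -0.1 0 0 0;0 0.1 0.08 -0.1 0 0 0;0 0.1 0.08 -0.1 0 0 0' |sed -n '2p;4p'
python3 - <<'E'
from h import *
p,d=snap('wrist','w8')
cv2.imwrite('pics/w8b.png',cv2.resize(p[:,:,::-1],(800,600),interpolation=cv2.INTER_CUBIC))
E
python3 it.py w8 560 265 100 144; python3 it.py w8 420 100 80 157;python3 go.py 558 277.5 314 25.1
```

```text
ee_pos: [502.8, 175.2, 432.6]
wrist_force: [0.3, -0.1, 0.4]
5043 z90 151.1 149.7
((570.0802001953125, 253.384765625), (43.22916793823242, 128.95237731933594), 24.89137840270996)
1131 z90 165.5 164.7
((490.32318115234375, 108.91443634033203), (61.11180114746094, 18.298717498779297), 88.36003112792969)
0.1043 0.0517 0.1186  0.0001 0.0006 -0.1499
0.1043 0.0517 0.1186  0.0008 -0.0001 0.8501
t 20.425 q7 -0.59 ee [502.8 175.1 432.8] yaw -1.88 F [-0.4 -0.2 -0.2] op 0.502 grip 0.0
```

View pics/w8b.png

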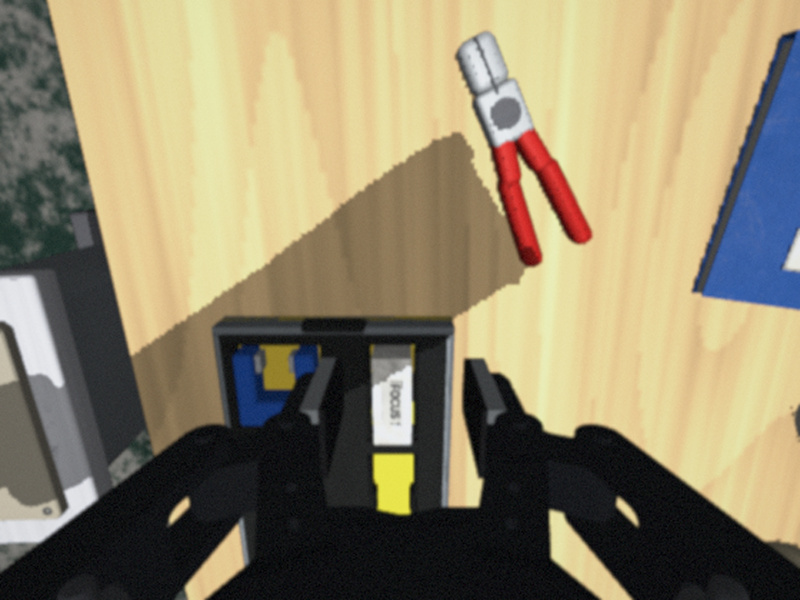

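The pliers are unmoved, joint at (505,112), jaws up-left. The gauge and focus block are in their pockets.

```bash
python3 -c "
from pk import *
print(cloud('wrist','w8')[78,353],plane('wrist','w8',150)[78,353])"; python3 -m inch '0 0.06 0.03 0.03 0 0 -0.05;0 0.104 0.052 0.06 0 0 -0.1;0 0.104 0.052 0.07 0 0 -0.149;0 0.104 0.052 0.07 0 0 -0.149;0 0.104 0.052 0.07 0 0 -0.149;0 0.104 0.052 0.07 0 0 -0.149'|sed -n 2p;python3 go.py 558.7 277.4 315 24.9
```

```text
[560.07802636 274.03319656 150.44247332] [560.17569354 274.07705157 150.        ]
ee_pos: [558.9, 277.3, 364.0]
0.0002 -0.0002 0.0490  0.0006 0.0005 -0.0006
0.0002 -0.0002 0.0490  0.0008 -0.0010 0.9994
t 21.175 q7 -0.39 ee [558.9 277.3 364. ] yaw 24.8 F [ 0.1  0.  -0.4] op 0.497 grip 0.0
```

```bash
python3 -m inch '0 -0.001 0 0.03 0 0 0;0 -0.001 0 0.05 0 0 0;0 -0.001 0 0.05 0 0 0;-1 -0.001 0 0.05 0 0 0;-1 -0.001 0 0.05 0 0 0;-1 -0.001 0 0.05 0 0 0;-1 -0.001 0 0.05 0 0 0;-1 -0.001 0 0.02 0 0 0;-1 -0.001 0 -0.01 0 0 0;-1 -0.001 0 -0.01 0 0 0' 80;  python3 go.py 490.5 19.6 374 -1.8
```

```text
time_s: 22.42
ee_pos: [559.4, 278.0, 375.2]
tool_rot: [0.001, 0.537, 0.843, 0.002]
wrist_force: [0.0, -0.4, -1.9]
opening: 0.254
grip_force: 78.8
-0.2050 -0.1716 0.0005  0.0013 -0.0003 0.1489
-0.2050 -0.1716 0.0005  0.0004 0.0017 -0.8511
t 22.425 q7 -0.39 ee [559.4 278.  375.2] yaw 25.0 F [ 0.  -0.4 -1.9] op 0.254 grip 78.8
```

```bash
python3 -m inch '-1 -0.205 -0.172 0 0 0 0.149;-1 -0.205 -0.172 0 0 0 0.149;-1 -0.205 -0.172 0 0 0 0.149;-1 -0.205 -0.172 0 0 0 0.149;-1 -0.205 -0.172 0 0 0 0.149;-1 -0.205 -0.172 0 0 0 0.149;-1 -0.205 -0.172 0 0 0 0.149;-1 -0.205 -0.172 0 0 0 0.149'|sed -n '2p;4,5p'
python3 - <<'E'
from pk import *
p,d=snap('wrist','w9'); C=cloud('wrist','w9')
m=(C[...,2]>195)&(C[...,2]<225)&(abs(C[...,0]-490)<13)&(C[...,1]>25)&(C[...,1]<75)
l,n=nd.label(nd.binary_opening(m));k=np.argmax(np.bincount(l.ravel())[1:])+1
P=C[l==k];print(len(P),P.min(0),P.max(0))
for y in range(30,65,4):
    Q=P[(P[:,1]>y)&(P[:,1]<=y+4)]
    if len(Q):print(y,len(Q),Q[:,0].min().round(1),Q[:,0].max().round(1),np.median(Q[:,2]).round(1))
cv2.imwrite('pics/w9b.png',cv2.resize(p[:,:,::-1].astype(np.uint8),(800,600),interpolation=cv2.INTER_CUBIC))
E
python3 go.py 490.5 19.6 338 -1.8
```

```text
ee_pos: [490.0, 20.3, 372.5]
wrist_force: [0.2, 0.5, -0.8]
opening: 0.248
3359 [477.01971039  25.01746173 195.16951863] [502.93891089  58.52355692 224.84373012]
30 588 477.0 502.9 207.5
34 310 479.6 499.8 207.8
38 333 479.3 500.4 207.9
42 346 479.4 500.4 207.8
46 353 479.6 500.4 207.8
50 373 479.8 500.6 207.8
54 496 480.2 500.0 205.6
58 57 483.9 496.2 200.6
-0.0005 0.0005 0.0345  -0.0000 -0.0002 0.0005
-0.0005 0.0005 0.0345  0.0003 -0.0001 -0.9995
t 23.475 q7 -0.25 ee [490.1  20.1 372.5] yaw -1.7 F [ 0.2  0.9 -1.7] op 0.249 grip 78.9
```

View pics/w9b.png

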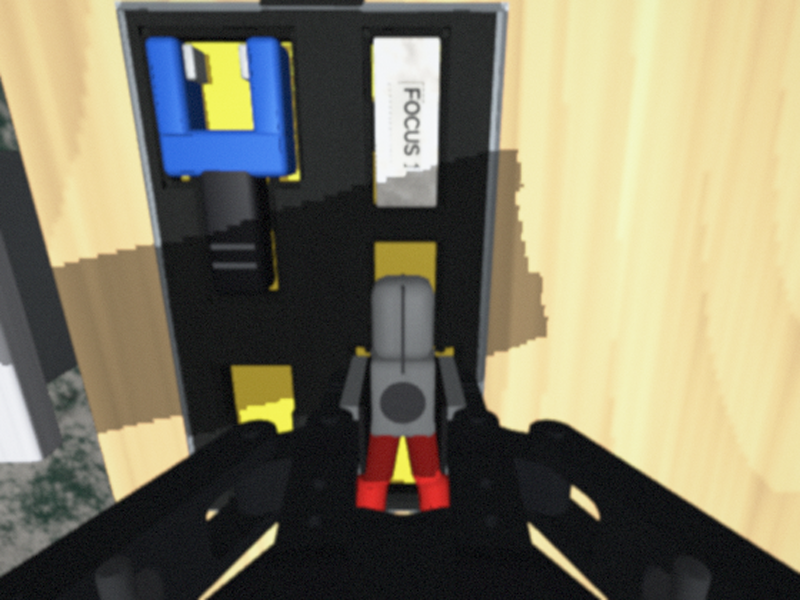

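The pliers hang straight in the hand, with joint (403,402) and jaw tip (403,278), just over their pocket.

```bash
python3 -m inch '-1 -0.0005 0.001 0.02 0 0 0;-1 -0.0005 0.001 0.035 0 0 0;-1 -0.0005 0.001 0.036 0 0 0;-1 -0.0005 0.001 0.038 0 0 0;-1 -0.0005 0.001 0.038 0 0 0'|sed -n '2p;4p'; for i in 1 2; do python3 -m inch '-1 0 0 0.002 0 0 0;-1 0 0 0.002 0 0 0'|sed -n '2p;4p'; done
```

```text
ee_pos: [491.0, 18.7, 335.0]
wrist_force: [-1.1, 2.4, 0.6]
ee_pos: [491.0, 18.9, 333.0]
wrist_force: [-1.9, 4.6, 4.3]
ee_pos: [491.1, 19.1, 331.2]
wrist_force: [-2.4, 5.8, 6.7]
```

```bash
python3 -m inch '-1 0.001 0 0 0 0 0;-1 0.001 0 0.002 0 0 0;-1 0.001 0 0.002 0 0 0'|sed -n '2p;4p'; python3 -m inch '-1 0 0 0.002 0 0 0;-1 0 0 0.002 0 0 0'|sed -n '2p;4p'
```

```text
ee_pos: [491.0, 19.8, 329.1]
wrist_force: [-2.2, 4.1, 5.7]
ee_pos: [491.1, 20.0, 327.8]
wrist_force: [-6.5, 4.1, 13.5]
```

Release, press at the joint with shut fingers.

```bash
python3 -m inch '0 0 0 -0.001 0 0 0;0 0 0 -0.001 0 0 0;0 0 0 -0.001 0 0 0;0 0 0 -0.03 0 0 0;-1 0 0 -0.03 0 0 0;-1 0 0 -0.03 0 0 0;-1 0 0 -0.03 0 0 0;-1 0 0 -0.03 0 0 0' |sed -n '2p;4p'; python3 -m inch '-1 0 0 0.015 0 0 0;-1 0 0 0.018 0 0 0;-1 0 0 0.02 0 0 0;-1 0 0 0.022 0 0 0;-1 0 0 0.022 0 0 0'|sed -n '2p;4p'
```

```text
ee_pos: [490.8, 19.3, 356.1]
wrist_force: [-0.1, 0.1, -0.3]
ee_pos: [491.3, 19.5, 337.3]
wrist_force: [-16.4, -2.3, 39.7]
```

```bash
python3 -m inch '-1 0 0 -0.02 0 0 0;-1 -0.03 0 -0.06 0 0 0;0 -0.08 0 -0.11 0 0 0;0 -0.11 0 -0.11 0 0 0;0 -0.11 0 -0.11 0 0 0;0 -0.11 0 -0.11 0 0 0' |sed -n '2p;4p'
python3 - <<'E'
from pk import *
p,d=snap('wrist','w10'); C=cloud('wrist','w10')
cv2.imwrite('pics/w10b.png',cv2.resize(p[:,:,::-1].astype(np.uint8),(800,600),interpolation=cv2.INTER_CUBIC))
m=(C[...,2]>156.5)&(C[...,2]<175)&(abs(C[...,0]-455)<74)&(abs(C[...,1]-38)<115)
l,n=nd.label(nd.binary_opening(m))
for k in range(1,n+1):
    if (l==k).sum()<150: continue
    P=C[l==k];c,s,a=cv2.minAreaRect(P[:,:2].astype(np.float32));print(len(P),np.round(c,1),np.round(s,1),round(a,1))
    for y in np.arange(P[:,1].min(),P[:,1].max(),10):
        Q=P[(P[:,1]>=y)&(P[:,1]<y+10)];print('  ',y.round(1),np.percentile(Q[:,2],[50,90]).round(1),Q[:,0].min().round(1),Q[:,0].max().round(1))
E
```

```text
ee_pos: [487.4, -90.0, 443.9]
wrist_force: [-0.0, -0.0, -0.0]
1236 [419.6  53.9] [24.2 24.5] 89.6
   41.7 [161.9 163.1] 407.3 431.3
   51.7 [162.4 163.5] 407.4 431.9
   61.7 [162.2 163.6] 407.7 431.9
5137 [489.7  -7.5] [127.1  42.8] 87.9
   -71.5 [170.5 171.9] 466.1 509.0
   -61.5 [169.9 171.5] 467.3 508.4
   -51.5 [169.2 170.5] 468.6 508.4
   -41.5 [168.4 169.8] 469.9 507.7
   -31.5 [167.5 168.9] 470.2 507.0
   -21.5 [166.5 167.6] 471.5 506.4
   -11.5 [165.7 166.9] 475.1 503.4
   -1.5 [165.4 166.5] 477.1 502.0
   8.5 [165.4 166.6] 478.4 502.4
   18.5 [164.2 165.5] 478.9 502.5
   28.5 [161.9 163.6] 479.2 501.3
   38.5 [161.2 162.6] 481.0 501.5
   48.5 [160.3 161.8] 481.5 501.6
```

View pics/w10b.png

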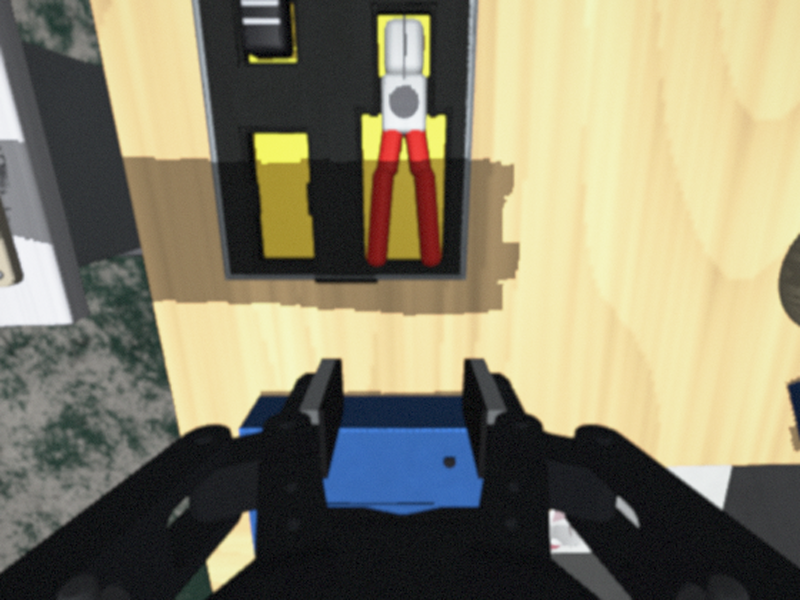

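The pliers lie tilted: jaws at (405,25) are down, while the handle ends at (378,262) and (430,262) ride on the pocket's −y end. They need to go a few mm toward +y.

```bash
python3 - <<'E'
from pk import *
p=np.load('pics/w10.npz')['p'].astype(float)
yl=(p[...,2]/np.maximum(p[...,0],1)<.45)&(p[...,0]>90)&(p[...,1]/np.maximum(p[...,0],1)>.7)
Q=plane('wrist','w10',142.0)[yl];Q=Q[(abs(Q[:,0]-490)<30)];
print('floor y',Q[:,1].min(),Q[:,1].max(), 'jaw part',Q[Q[:,1]>30][:,[0,1]].min(0),Q[Q[:,1]>30][:,:2].max(0),'handle part',Q[Q[:,1]<0][:,:2].min(0),Q[Q[:,1]<0][:,:2].max(0))
C=cloud('wrist','w10');m=(C[...,2]>156.5)&(C[...,2]<175)&(abs(C[...,0]-490)<26)&(C[...,1]<100)
P=C[m];print('pliers y',P[:,1].min(),P[:,1].max())
E
python3 go.py 490.3 19.5 329 -1.8
```

```text
floor y -72.52673807591285 62.77509178344714 jaw part [476.24291014  32.32930868] [505.54157738  62.77509178] handle part [463.32911385 -72.52673808] [ 5.13892724e+02 -1.23393807e-01]
pliers y -241.66299245864286 63.650887512006435
0.1090 -0.0003 0.1150  -0.0003 -0.0002 0.0004
0.1090 -0.0003 0.1150  0.0003 -0.0005 -0.9996
t 27.65 q7 0.01 ee [487.4 -89.5 443.9] yaw -1.74 F [-0.   0.2 -0.3] op 0.502 grip 0.0
```

```bash
python3 -m inch '0 0.05 0.001 0 0 0 0;0 0.109 0 0.04 0 0 0;0 0.109 0 0.09 0 0 0;0 0.109 0 0.115 0 0 0;0 0.109 0 0.115 0 0 0;-1 0.109 0 0.115 0 0 0;-1 0.109 0 0.115 0 0 0;-1 0.109 0 0.115 0 0 0;-1 0.109 0 0.115 0 0 0' 90|sed -n '2p;4,6p'; python3 -m inch '-1 0 0 -0.01 0 0 0; -1 0 0 -0.025 0 0 0;-1 -0.011 0 -0.025 0 0.026 0;-1 -0.011 0 -0.025 0 0.026 0;-1 -0.011 0 -0.025 0 0.026 0'
python3 - <<'E'
from pk import *
p,d=snap('wrist','w11'); C=cloud('wrist','w11')
m=(C[...,2]>168)&(C[...,2]<200)&(abs(C[...,0]-490)<13)&(C[...,1]>25)&(C[...,1]<80)
l,n=nd.label(nd.binary_opening(m));k=np.argmax(np.bincount(l.ravel())[1:])+1
P=C[l==k];print(P.min(0),P.max(0))
for y in range(28,68,4):
    Q=P[(P[:,1]>y)&(P[:,1]<=y+4)]
    if len(Q):print(y,len(Q),Q[:,0].min().round(1),Q[:,0].max().round(1),np.median(Q[:,2]).round(1))
print(rot().as_matrix().round(3),r.sense()['ee_pos'])
E
```

```text
ee_pos: [491.0, 18.9, 330.1]
wrist_force: [-3.6, 5.0, 6.0]
opening: 0.247
grip_force: 88.8
time_s: 29.4
ee_pos: [490.5, 7.4, 354.9]
tool_rot: [-0.028, 0.718, 0.695, 0.029]
wrist_force: [0.8, 0.3, -1.0]
opening: 0.245
grip_force: 88.7
[477.00335927  25.00958872 173.04467556] [502.96594465  59.63714348 199.91522794]
28 564 477.0 503.0 189.6
32 298 477.1 500.5 187.7
36 319 480.4 501.1 188.5
40 333 480.6 501.2 188.6
44 337 480.8 501.2 188.5
48 335 481.0 501.3 188.5
52 355 481.2 501.6 188.3
56 367 481.9 500.9 186.0
[[ 0.031  1.     0.003]
 [ 0.996 -0.031  0.08 ]
 [ 0.08   0.    -0.997]] [490.51243007   7.69743577 354.78141456]
```

```bash
python3 -m inch '-1 0 0 0.01 0 0 0;-1 -0.0005 0 0.016 0 0 0;-1 -0.0005 0 0.016 0 0 0;-1 -0.0007 0 0.019 0 0 0;-1 -0.0007 0 0.019 0 0 0'|sed -n '2p;4p'; for i in 1 2; do python3 -m inch '-1 -0.0002 0 0.0025 0 0 0;-1 -0.0002 0 0.0025 0 0 0'|sed -n '2p;4p'; done
```

```text
ee_pos: [490.6, 8.2, 335.5]
wrist_force: [-0.9, 0.0, -0.4]
ee_pos: [490.6, 8.2, 333.0]
wrist_force: [0.3, 0.3, -1.4]
ee_pos: [490.5, 8.1, 330.4]
wrist_force: [-1.0, 1.0, -1.1]
```

```bash
python3 -m inch '-1 -0.0002 0 0.002 0 0 0;-1 -0.0002 0 0.002 0 0 0'|sed -n '2p;4p'; python3 -m inch '0 0 0 -0.001 0 0 0;0 0 0 -0.001 0 0 0;0 0 0 -0.001 0 0 0;0 0.002 0 -0.03 0 0 0;-1 0.014 0 -0.03 0 -0.026 0;-1 0.014 0 -0.03 0 -0.026 0;-1 0.014 0 -0.03 0 -0.026 0;-1 0.014 0 -0.03 0 -0.026 0' |sed -n '2p;4p'; python3 go.py 490.3 21 340 -1.8
```

```text
ee_pos: [490.5, 8.1, 328.4]
wrist_force: [0.2, 0.1, -2.1]
ee_pos: [490.9, 19.0, 359.3]
wrist_force: [1.1, -0.5, -0.4]
0.0020 -0.0007 0.0193  -0.0002 -0.0003 -0.0004
0.0020 -0.0007 0.0193  -0.0005 0.0003 0.9996
t 31.825 q7 -0.27 ee [490.9  19.  359.3] yaw -1.88 F [ 1.1 -0.5 -0.4] op -0.001 grip 0.0
```

Press at the joint.

```bash
python3 -m inch '-1 0.001 -0.001 0.015 0 0 0;-1 0.001 -0.001 0.019 0 0 0;-1 0.001 -0.001 0.021 0 0 0;-1 0.001 -0.001 0.023 0 0 0;-1 0.001 -0.001 0.0245 0 0 0;-1 0.001 -0.001 0.0245 0 0 0'|sed -n '2p;4p'; python3 -m inch '-1 0 0 -0.02 0 0 0;-1 -0.03 0 -0.06 0 0 0;0 -0.06 0.03 -0.11 0 0 0;0 -0.06 0.03 -0.11 0 0 0;0 -0.06 0.03 -0.11 0 0 0' |sed -n '2p;4p'
cat > chk.py <<'E'
import sys
from pk import *
fn=sys.argv[1];p,d=snap('wrist',fn); C=cloud('wrist',fn)
cv2.imwrite('pics/%sb.png'%fn,cv2.resize(p[:,:,::-1].astype(np.uint8),(800,600),interpolation=cv2.INTER_CUBIC))
m=(C[...,2]>157)&(C[...,2]<175)&(abs(C[...,0]-455)<74)&(abs(C[...,1]-38)<112)
l,n=nd.label(nd.binary_opening(m))
for k in range(1,n+1):
    if (l==k).sum()<150: continue
    P=C[l==k];c,s,a=cv2.minAreaRect(P[:,:2].astype(np.float32));print(len(P),np.round(c,1),np.round(s,1),round(a,1))
    print('  ',[(int(y),np.median(P[(P[:,1]>=y)&(P[:,1]<y+10)][:,2]).round(1)) for y in np.arange(P[:,1].min(),P[:,1].max()-5,12)])
E
python3 chk.py w12
```

```text
ee_pos: [490.1, 20.8, 335.6]
wrist_force: [-1.9, 1.1, 4.9]
ee_pos: [518.0, -39.9, 444.7]
wrist_force: [-0.5, 1.1, -1.0]
4535 [420.3  79.8] [74.5 50. ] 87.5
   [(42, np.float64(161.9)), (54, np.float64(162.4)), (66, np.float64(162.3)), (78, np.float64(162.3)), (90, np.float64(162.3)), (102, np.float64(162.2))]
1860 [492.8  95.8] [35.2 24.4] 88.6
   [(78, np.float64(164.4)), (90, np.float64(164.5)), (102, np.float64(164.5))]
4162 [488.7  -4.1] [127.9  42.3] 89.0
   [(-68, np.float64(161.6)), (-56, np.float64(161.9)), (-44, np.float64(161.7)), (-32, np.float64(161.7)), (-20, np.float64(161.6)), (-8, np.float64(161.5)), (3, np.float64(162.4)), (15, np.float64(162.7)), (27, np.float64(161.5)), (39, np.float64(161.2)), (51, np.float64(160.8))]
```

```bash
python3 go.py 455.7 -340 520 -1.8
```

```text
-0.3022 -0.0528 -0.0758  -0.0004 -0.0001 0.0002
-0.3022 -0.0528 -0.0758  0.0002 -0.0006 -0.9998
t 33.25 q7 -0.14 ee [517.7 -39.5 444.2] yaw -1.77 F [-0.1  0.1 -0.4] op 0.498 grip 0.0
```

```bash
python3 -m inch '0 0 -0.053 -0.05 0 0 0;0 -0.05 -0.053 -0.075 0 0 0;1 -0.302 -0.053 -0.076 0 0 0;1 -0.302 -0.053 -0.076 0 0 0;1 -0.302 -0.053 -0.076 0 0 0;1 -0.302 -0.053 -0.076 0 0 0;1 -0.302 -0.053 -0.076 0 0 0;1 -0.302 -0.053 -0.076 0 0 0;1 -0.302 -0.053 -0.076 0 0 0'|sed -n 2p;  python3 - <<'E'
from pk import *
p,d=snap('wrist','w13'); C=cloud('wrist','w13');p=p.astype(int)
cv2.imwrite('pics/w13b.png',cv2.resize(p[:,:,::-1].astype(np.uint8),(800,600),interpolation=cv2.INTER_CUBIC))
m=nd.binary_opening((C[...,2]>170)&(C[...,2]<178)&(abs(C[...,0]-455)<100)&(abs(C[...,1]+300)<150)&(p[...,2]>p[...,0]+40))
P=C[m];print(len(P),P.min(0),P.max(0),cv2.minAreaRect(P[:,:2].astype(np.float32)))
m=(C[...,2]>190)&(C[...,2]<206)&(abs(C[...,0]-455)<40)&(abs(C[...,1]+300)<60);P=C[m]
print('bar',P.min(0),P.max(0),cv2.minAreaRect(P[:,:2].astype(np.float32)))
E
python3 go.py 455.7 -300 354 -1.8
```

```text
ee_pos: [456.1, -338.5, 521.2]
36642 [ 370.78298686 -424.97192996  170.4160471 ] [ 539.00807989 -173.90196605  177.24952079] ((454.9881591796875, -299.55450439453125), (247.86019897460938, 160.99838256835938), 88.21150207519531)
bar [ 445.60349844 -338.21888718  191.94139304] [ 464.52865698 -259.80310143  198.8292797 ] ((454.8548278808594, -299.0344543457031), (78.17993927001953, 17.720378875732422), 88.75080871582031)
0.0387 -0.0014 0.1673  0.0000 0.0001 0.0007
0.0387 -0.0014 0.1673  -0.0002 0.0001 -0.9993
t 34.425 q7 0.43 ee [ 456.  -338.6  521.3] yaw -1.68 F [-0.2 -0.4  0.4] op 0.996 grip 0.0
```

View pics/w13b.png

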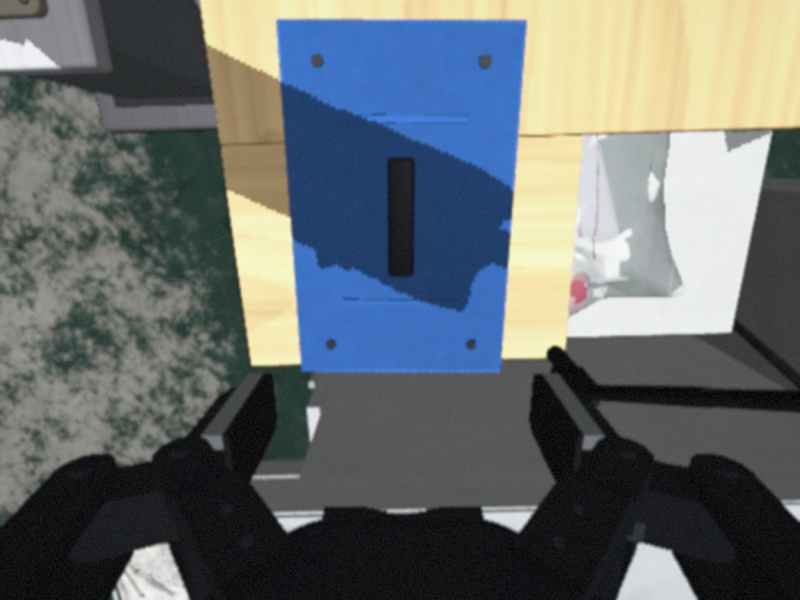

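The cover lies flat, with its bar at (401,216) and its outline from (278,20) to (500,372). I'll cross-check the case's ends before carrying it.

```bash
python3 - <<'E'
from pk import *
a=np.radians(-1.8);ex=np.array([np.cos(a),np.sin(a)]);ey=np.array([-ex[1],ex[0]])
for fn in('w1','w7','w8','w9','w10','w12'):
    C=cloud('wrist',fn);p=np.load('pics/%s.npz'%fn)['p']
    m=(C[...,2]>151)&(C[...,2]<157.5)&(abs(C[...,0]-455)<100)&(abs(C[...,1]-37)<140)
    Q=C[m][:,:2]-[455,37];X=Q@ex;Y=Q@ey
    e=lambda s:np.round(np.percentile(s,[.1,1,99,99.9]),1)
    k=abs(X)<72;L=abs(X)>45
    print(fn,'X',e(X[(Y>20)&(Y<100)]) if fn!='w10' and fn!='w12' else e(X[(Y<-20)&(Y>-100)]),'Y off-tab',Y[L&k].min().round(1),Y[L&k].max().round(1))
E
python3 -m inch '1 0.039 -0.001 0.05 0 0 0;1 0.039 -0.001 0.11 0 0 0;1 0.039 -0.001 0.15 0 0 0;1 0.039 -0.001 0.168 0 0 0;1 0.039 -0.001 0.168 0 0 0;-1 0.039 -0.001 0.168 0 0 0;-1 0.039 -0.001 0.168 0 0 0;-1 0.039 -0.001 0.168 0 0 0;-1 0.039 -0.001 0.168 0 0 0;-1 0.039 -0.001 0.168 0 0 0' 90
```

```text
w1 X [-75.1 -73.7  73.7  74.6] Y off-tab -117.9 118.3
w7 X [-75.1 -74.2  72.   74.6] Y off-tab -18.4 117.6
w8 X [-75.1 -73.4  74.   74.7] Y off-tab -64.8 118.8
w9 X [-75.  -73.   73.7  74.7] Y off-tab -117.5 118.1
w10 X [-75.2 -73.8  73.7  74.6] Y off-tab -119.8 30.1
w12 X [-75.1 -73.6  73.8  74.6] Y off-tab -119.6 81.5
time_s: 35.67
ee_pos: [455.9, -301.4, 353.9]
tool_rot: [0.0, 0.718, 0.696, -0.0]
wrist_force: [-1.3, 0.4, 6.1]
opening: 0.189
grip_force: 88.7
```

```bash
python3 -m inch '-1 0 0 -0.02 0 0 0;-1 0 0 -0.05 0 0 0;-1 0 0 -0.09 0 0 0;-1 0 0 -0.09 0 0 0;-1 0 0 -0.09 0 0 0' 90; python3 go.py 455.3 34.9 443 -1.8
```

```text
time_s: 36.3
ee_pos: [455.4, -301.4, 442.1]
tool_rot: [-0.001, 0.718, 0.696, -0.0]
wrist_force: [-0.4, 0.2, -2.4]
opening: 0.183
grip_force: 88.6
0.3361 -0.0109 -0.0007  -0.0004 -0.0002 -0.0002
0.3361 -0.0109 -0.0007  -0.0003 0.0006 0.9998
t 36.3 q7 0.37 ee [ 455.4 -301.4  442.1] yaw -1.83 F [-0.4  0.2 -2.4] op 0.183 grip 88.6
```

```bash
python3 -m inch '-1 0.336 -0.011 0 0 0 0;-1 0.336 -0.011 0 0 0 0;-1 0.336 -0.011 0 0 0 0;-1 0.336 -0.011 0 0 0 0;-1 0.336 -0.011 0 0 0 0;-1 0.336 -0.011 0 0 0 0;-1 0.336 -0.011 0 0 0 0;-1 0.336 -0.011 0 0 0 0'|sed -n '2p;5p'
python3 - <<'E'
from pk import *
p,d=snap('wrist','w14'); C=cloud('wrist','w14');p=p.astype(int)
m=nd.binary_opening((C[...,2]>235)&(C[...,2]<285)&(p[...,2]>p[...,0]+30)&(abs(C[...,0]-455)<110));P=C[m]
print(len(P),np.percentile(P[:,2],[5,50,95]))
a=np.radians(-1.8);ex=np.array([np.cos(a),np.sin(a)]);ey=np.array([-ex[1],ex[0]])
P=P[abs(P[:,2]-np.median(P[:,2]))<5];Q=P[:,:2]-[454.8,36.8];X=Q@ex;Y=Q@ey
k=(Y>60)&(Y<110);print('X',X[k].min(),X[k].max(),'Ymax',Y.max())
for x in(-60,-30,0,30,60):
    s=abs(X-x)<8;print(x,Y[s].max().round(1),end=' ')
for y in(20,60,100):
    s=abs(Y-y)<8
    if s.any():print(y,X[s].min().round(1),X[s].max().round(1))
A=np.c_[X,Y,np.ones(len(X))];print('tilt',np.linalg.lstsq(A,P[:,2],rcond=None)[0])
E
python3 go.py 455.3 34.9 370 -1.8
```

```text
ee_pos: [455.3, 33.6, 442.3]
opening: 0.183
91953 [260.87946675 261.97349947 263.13973581]
X -80.93266980182518 80.77109700859882 Ymax 118.36649640295717
-60 118.3 -30 118.3 0 118.4 30 118.2 60 118.3 20 -80.7 80.0
60 -80.9 80.1
100 -80.6 80.2
tilt [-1.81082357e-03 -8.48486566e-04  2.62028690e+02]
0.0016 -0.0000 0.0724  -0.0004 0.0000 -0.0008
0.0016 -0.0000 0.0724  0.0000 0.0006 0.9992
t 37.35 q7 -0.16 ee [455.4  33.3 442.4] yaw -1.94 F [-0.6 -0.1 -2.5] op 0.186 grip 88.6
```

```bash
python3 -m inch '-1 0.0015 0 0.03 0 0 0;-1 0.0015 0 0.055 0 0 0;-1 0.0015 0 0.061 0 0 0;-1 0.0015 0 0.061 0 0 0;-1 0.0015 0 0.061 0 0 0'|sed -n '2p;4p'; for i in 1 2; do python3 -m inch '-1 0 0 0.003 0 0 0;-1 0 0 0.003 0 0 0'|sed -n '2p;4p'; done
```

```text
ee_pos: [455.8, 36.1, 383.1]
wrist_force: [0.2, -0.2, -2.5]
ee_pos: [455.5, 36.3, 379.2]
wrist_force: [0.2, -0.3, -3.3]
ee_pos: [455.4, 36.3, 376.0]
wrist_force: [0.1, -1.4, -2.3]
```

```bash
python3 -m inch '-1 -0.001 0 0 0 0 0;-1 -0.001 0 0.003 0 0 0;-1 -0.001 0 0.003 0 0 0'|sed -n '2p;4p'; python3 -m inch '-1 0 0 0.003 0 0 0;-1 0 0 0.003 0 0 0'|sed -n '2p;4p'
```

```text
ee_pos: [455.5, 35.1, 373.0]
wrist_force: [0.7, -1.2, -1.7]
ee_pos: [455.5, 35.1, 370.0]
wrist_force: [0.9, -1.3, -1.9]
```

```bash
for i in 1 2; do python3 -m inch '-1 0 0 0.002 0 0 0;-1 0 0 0.002 0 0 0'|sed -n '2p;4p'; done
```

```text
ee_pos: [455.4, 35.2, 368.0]
wrist_force: [1.0, -1.7, -2.8]
ee_pos: [455.4, 35.2, 365.9]
wrist_force: [0.6, -1.4, -2.4]
```

```bash
for i in 1 2; do python3 -m inch '-1 0 0 0.002 0 0 0;-1 0 0 0.002 0 0 0'|sed -n '2p;4p'; done
python3 - <<'E'
from pk import *
p,d=snap('wrist','w15'); C=cloud('wrist','w15');p=p.astype(int)
m=nd.binary_opening((C[...,2]>165)&(C[...,2]<205)&(p[...,2]>p[...,0]+30)&(abs(C[...,0]-455)<110));P=C[m]
print(np.percentile(P[:,2],[5,50,95]))
E
```

```text
ee_pos: [455.5, 35.1, 364.1]
wrist_force: [0.8, -2.9, -1.6]
ee_pos: [455.6, 35.2, 363.7]
wrist_force: [-10.0, -4.7, 21.2]
[182.36034043 183.4511448  184.60469101]
```

```bash
python3 -m inch '0 0 0 -0.001 0 0 0;0 0 0 -0.001 0 0 0;0 0 0 -0.001 0 0 0;0 0 0 -0.03 0 0 0;-1 0 0 -0.035 0 0 0;-1 0 0 -0.035 0 0 0;-1 0 0 -0.035 0 0 0;-1 0 0 -0.035 0 0 0' |sed -n '2p;4p'; python3 -m inch '-1 0.001 0 0.012 0 0 0;-1 0.001 0 0.016 0 0 0;-1 0.001 0 0.019 0 0 0;-1 0.001 0 0.02 0 0 0;-1 0.001 0 0.02 0 0 0'|sed -n '2p;4p'
```

```text
ee_pos: [455.3, 35.3, 396.5]
wrist_force: [-0.2, 0.5, 0.5]
ee_pos: [455.4, 36.6, 379.2]
wrist_force: [-17.9, -2.6, 33.6]
```

Firm at 379.2, which is home height. Retreat and check from the top camera.

```bash
python3 -m inch '-1 0 0 -0.03 0 0 0;-1 0 0 -0.09 0 0 0;-1 -0.06 0 -0.14 0 0 0;-1 -0.12 0 -0.14 0 0 0;-1 -0.18 0 -0.14 0 0 0;-1 -0.24 0 -0.14 0 0 0;-1 -0.3 0 -0.14 0 0 0;-1 -0.3 0 -0.14 0 0 0;-1 -0.3 0 -0.14 0 0 0' |sed -n '2p;4p'
python3 - <<'E'
from pk import *
p,d=snap('top','top2');C=cloud('top','top2')
m=np.zeros((420,560),bool);m[240:345,225:385]=1;m&=(C[...,2]>165)&(C[...,2]<197)&(p[...,2].astype(int)>p[...,0]+30)
P=C[m];P=P[abs(P[:,2]-np.median(P[:,2]))<5];print(cv2.minAreaRect(P[:,:2].astype(np.float32)),np.median(P[:,2]))
A=np.c_[P[:,:2]-P[:,:2].mean(0),np.ones(len(P))];print('tilt',np.linalg.lstsq(A,P[:,2],rcond=None)[0])
print('t',r.sense()['time_s'])
E
```

```text
ee_pos: [446.1, -263.5, 516.7]
wrist_force: [-0.5, 0.8, -0.0]
((455.1612854003906, 38.294349670410156), (247.71539306640625, 158.9337921142578), 88.66976928710938) 182.7328296619028
tilt [5.18733804e-04 4.50438814e-04 1.82734520e+02]
t 42.95
```

View pics/top2.png

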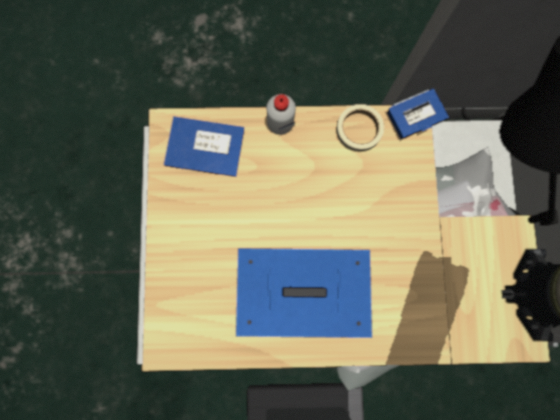

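The cover is level and home on the case at (304,293), its top at z = 182.7 mm against 183 expected. The bottle, tape and notebook have not moved.

```bash
python3 -c "from rig import r; print(r.sign_off())"
```

```text
the job is handed in; nothing more can be done
None
```

The job is handed in at about 43 s: the focus block, gauge and pliers are pressed home (the orange clamp block was missing today), the cover measures level and at its home height, and the bottle, tape and notebook look unmoved; the sign-off gave no verdict.

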